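Slide the fish tin between the two food-carrier bowls

ROBOT

A 6-joint arm with a two-finger parallel gripper is mounted at the origin on the work surface. World frame = base frame: x ahead of the robot, y to its left, z up, the work surface at z = 0. Lengths are in m, angles in rad, forces in N, time in s.
With the tool pointing down it reaches from about 0.375 to 0.9 m from the base axis. Payload 3.1 kg.
Tool frame: the origin (TCP) lies between the finger pads; the fingertips stand 22 mm ahead of it and the grasp point (between the pads) lies 3 mm ahead of it; z points along the fingers, y is the direction in which the jaws open and shut (so a half turn about z gives the same grasp; the last joint's range is limited). The gripper opens to 87 mm and grips with 3 to 60 N. Pads are 19 mm wide; open, the fingers measure 117 mm over their backs; the gripper's body (75 mm by 190 mm) begins 51 mm behind the grasp point.
Start: joints at [-1.337, 0.527, 1.433, -0, 1.181, -0.178], TCP at [0.251, -0.572, 0.245] pointing down, gripper open.
Joint ranges: [-3.08, 3.08], [-0.75, 2.2], [0.22, 2.44], [-1.43, 4.57], [0, 2.65], [-2.85, 2.85]. Speed limits (rad/s): [2.79, 2.79, 3.14, 3.14, 3.14, 3.14].

INTERFACE

Orientations are given as a unit quaternion [x, y, z, w].
In Python, from rig import get_obs, camera, get_calibration, hand_in, search_frame gives the robot as it stands.
- The arm moves only by the shell command python3 -m jog 'ROWS' [FORCE]. ROWS is JSON, a list of rows, each an object with "grip": the closure in counts, from 0 (fully open) to 255 (shut); "travel": the shift along the world's x, y, z in cm, a list of three; "twist": the turn about the world's z in degrees. A call has 1 to 8 rows; each row shifts and turns the commanded pose from where the row before left it; what a row does not reach is not made up. A row lasts 1/10 s, in which the tool goes at most 50 mm and 8.59 degrees, less where a joint would pass 70% of its speed; a pose out of reach is approached as far as the arm can. A call is refused whole if a number of a shift passes 5 or a number of a turn 8.59, either way. A call with a gripper value outside its range is refused whole. The fingers move at their own pace and stop on an object; FORCE is the grip in N (left out, the last holds). Time passes only in rows, so rows that do not move let the fingers close. It gives the time, the measured TCP pose, the force and the opening at its end, in the units of the state.
- get_obs(): the state, without advancing time (a new reading comes with each control period).
- camera(name): name is "scene" or "top" or "wrist"; returns the picture (384x512x3 uint8, red, green, blue); there is no depth.
- get_calibration(name): a dict with "fx", "fy", "cx", "cy" (pixels), "R" (3x3) and "t" (3): a world point X has camera coordinates R X + t; the wrist camera has in their place "T_tool_cam" (4x4, takes a point from camera to tool coordinates, whose origin is the TCP and whose axes are the flange's). Camera axes: x right, y down, z forward; pixel columns grow to the right and rows downward; lengths in m; the calibration is good to about 2 mm. The wrist camera is an equidistant fisheye: a pixel r from the principal point sees the ray r / f radians off the axis. A picture is of the moment at which its call begins: read the wrist's pose just before it. get_calibration takes no time and is no camera call.
- hand_in(): hands the job in, once; it reports no verdict.
Trained networks look in the newest picture that a camera, given by its name, has taken for a name from the list of things; names that differ only in an ending like _2 or _b are one class to them, and where a whole thing is asked for, a point or a joint stands for the part that bears it (a point fixed in the world has none). Each returns a list of dicts, best first, with "p" (0 to 1); they miss things now and then, are a little off and sometimes report something else, mostly with a low value. They report only what shows in the picture. A call takes as long as a camera call.
- search_frame(target, camera): "at" ([x, y, z] in m, in world coordinates, good to about 4 mm: the middle of the surface that is visible of it).
The state is a dict: "time": time; "q": joint angles; "joint_velocities": joint speeds; "joint_torque": joint torques, N m; "position": TCP position; "tool_rot": TCP orientation; "ft_force": force on the tool from outside, world axes, zero at the start; "moment": the same for the moment, N m; "grip_width": finger opening in m.
Only numpy, scipy, OpenCV 4.12 (cv2) and the standard library are available. Lean on these libraries where they do the work, as an engineer would, in place of code of your own. Each camera call takes 0.05 s, during which the arm holds its last target. There are 200 camera calls.

TASK

Push the flat fish tin along the table, end first, through the narrow gap between the two aluminium food-carrier bowls, and on until it lies in the middle of the round woven mat on the other side. Only push it gently with the fingers: do not pinch, lift or tip it, do not knock against the bowls, and leave everything else on the table where it is. Finish with the hand clear.

Things in the scene. Friction and masses are not known exactly. Their poses are not given: they have to be found in the camera images.
- tin: the part to push: flat oblong metal fish tin, loose, about 0.17 kg (0.12 to 0.24), 76 mm wide (its x), 106 mm long (its y), 24 mm high, upright sides, corners rounded to 14 mm in plan so that the flat of each short end is 48 mm wide; pull ring on top. Origin at the centre of its underside. It lies flat on the table to the left or right of the two bowls, its long side within about 0.4 rad of the way through the gap
- mat: round woven table mat, 190 mm across, less than 1 mm thick and fixed, so the tin slides onto it without a step; origin at its centre. It lies on the other side of the two bowls from the tin
- bowl_near: covered round aluminium bowl of the food carrier, 140 mm across, 47 mm high, full and does not move; the one nearer the robot. A small lug stands 10 mm out of its wall on the side away from the gap. Origin at the centre of its underside; its x axis points across the gap to the centre of the other bowl
- bowl_far: open round aluminium bowl of the food carrier, 140 mm across, 45 mm high, does not move; the one farther from the robot, its centre 224 mm from the other's. A lug like the other's on the side away from the gap. Origin at the centre of its underside
- gap (a point): the middle of the gap between the two bowls, on the table. The gap is 84 mm wide here, its narrowest place (the tin, 76 mm wide, fits end first with 4 mm each side). Its x axis points across the gap from the near bowl to the far one, its y axis along the way through the gap, roughly to the robot's left
- cup: bystander: blue plastic cup, 72 mm across at the rim, 95 mm tall, standing beyond the far bowl; loose; origin at its underside
- plate: bystander: empty yellow plastic plate, 200 mm across, 20 mm high, to the left of the work; loose; origin at its underside
- fork: bystander: stainless steel fork about 180 mm long, 4 mm thick, lying flat on the robot's side, left of the near bowl; loose; origin at its underside, roughly mid-length
- spoon: bystander: stainless steel spoon 160 mm long, lying flat on the robot's side, right of the near bowl; loose; origin at its underside, roughly mid-length
- pot: bystander: small lidded ceramic pot with a bar knob on top, 112 mm across, 107 mm tall, to the right of the work; loose; origin at its underside
- milk_can: bystander: small can, 60 mm across, 65 mm tall, standing beyond the far bowl, to the right; loose; origin at its underside
- pepper_jar: bystander: glass jar, 60 mm across, 90 mm tall, standing beyond the far bowl; loose; origin at its underside

How it is judged:
By the outcome, as a careful person would: the job done as asked, in the order asked, and still so for the second after the job is handed in, with the robot touching nothing.
It also fails if it takes over 64 s, if anything falls off the work surface, if the arm or the gripper's body presses on something with over 40 N, if the wrist force passes 120 N, or if a joint passes its speed limit or range.

## Working session

There is one attempt and no reset: what is moved stays moved. The work goes in short steps, Python scripts to look and compute and a shell command to move; the robot and the scene stay as the last step left them, time stands still between calls to the robot, and variables do not carry over. Pictures are saved under pics/ and viewed, about 8 in all and at most 12, crops included, and the job is handed in when it is done.

```bash
mkdir -p pics; python3 - <<'E'
from rig import *
import cv2, numpy as np
o=get_obs(); print({k:np.round(v,3).tolist() for k,v in o.items()})
for c in ["top","scene"]:
    im=camera(c); cv2.imwrite(f"pics/{c}0.png",im[:,:,::-1])
    k=get_calibration(c); print(c,{a:np.round(b,3).tolist() for a,b in k.items()})
    for n in ["tin","mat","bowl_near","bowl_far","cup","plate","fork","spoon","pot"]:
        r=search_frame(n,c); print(n,[(np.round(d["at"],3).tolist(),round(d["p"],2)) for d in r[:2]])
E
```

```text
{'time': 0.0, 'q': [-1.336, 0.528, 1.434, -0.0, 1.181, -0.178], 'joint_velocities': [-0.0, 0.001, 0.001, 0.001, -0.001, 0.001], 'joint_torque': [0.001, -44.003, -17.659, 0.063, 0.058, -0.0], 'position': [0.251, -0.572, 0.244], 'tool_rot': [0.979, 0.205, -0.0, -0.001], 'ft_force': [-1.012, -0.791, -0.362], 'moment': [0.032, -0.048, -0.017], 'grip_width': 0.087}
top {'fx': 479.199, 'fy': 479.199, 'cx': 260.851, 'cy': 189.23, 'R': [[0.027, -1.0, 0.003], [-0.996, -0.027, -0.08], [0.08, -0.001, -0.997]], 't': [0.022, 0.565, 1.29]}
tin [([0.515, 0.209, 0.023], 0.91)]
mat [([0.544, -0.187, 0.002], 0.57)]
bowl_near [([0.414, 0.015, 0.046], 0.88)]
bowl_far [([0.643, 0.018, 0.004], 0.72)]
cup [([0.72, 0.157, 0.038], 0.85)]
plate [([0.484, 0.453, 0.008], 0.62)]
fork [([0.345, 0.237, -0.002], 0.6)]
spoon [([0.351, -0.158, 0.015], 0.86), ([0.514, 0.21, 0.021], 0.36)]
pot [([0.517, -0.395, 0.072], 0.97), ([0.718, 0.158, 0.038], 0.25)]
scene {'fx': 488.686, 'fy': 488.686, 'cx': 249.363, 'cy': 185.878, 'R': [[-0.445, 0.896, -0.006], [0.751, 0.37, -0.547], [-0.488, -0.247, -0.837]], 't': [0.235, -0.419, 1.695]}
tin [([0.528, 0.215, 0.025], 0.94)]
mat [([0.545, -0.188, 0.002], 0.94)]
bowl_near [([0.435, 0.023, 0.041], 0.69), ([0.696, 0.153, 0.062], 0.61)]
bowl_far [([0.634, 0.019, 0.006], 0.97), ([0.483, 0.451, 0.013], 0.42)]
cup [([0.697, 0.152, 0.062], 0.74), ([0.346, 0.245, 0.005], 0.2)]
plate [([0.481, 0.45, 0.012], 0.63)]
fork [([0.349, 0.244, 0.006], 0.62)]
spoon [([0.356, -0.17, 0.012], 0.89), ([0.53, 0.214, 0.027], 0.73)]
pot [([0.537, -0.389, 0.072], 0.94), ([0.354, -0.17, 0.012], 0.37)]
```

```bash
python3 - <<'E'
import cv2
im=cv2.imread("pics/top0.png")
cv2.imwrite("pics/top0b.png",cv2.resize(im[60:340,60:460],None,fx=2,fy=2,interpolation=cv2.INTER_CUBIC))
E
```

```text
(no output)
```

View pics/top0b.png

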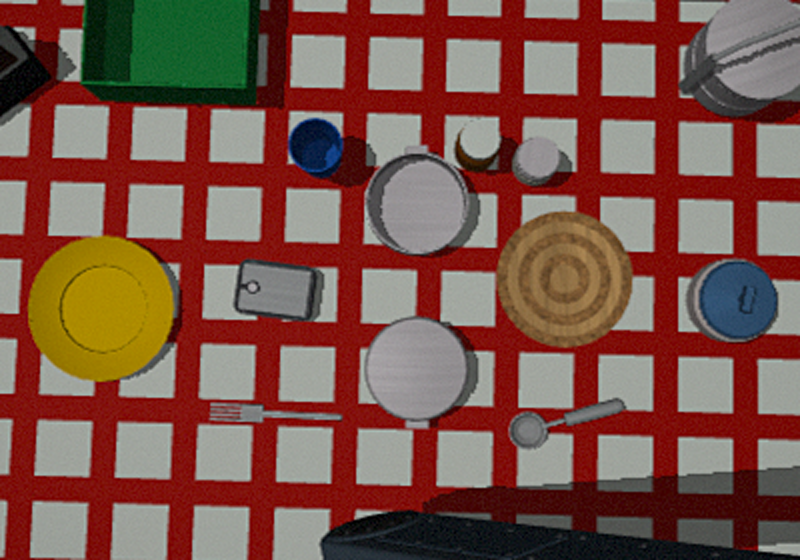

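View pics/scene0.png

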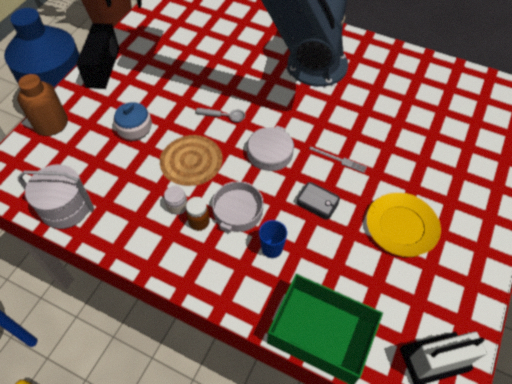

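The top view (crop is 2x, offset 60,60) shows the tin at about (278,290), left of the bowls at (416,368) and (418,203). The mat is on the right at (565,278). The push therefore goes along -y, and the tin is yawed a few degrees. Next I fit precise model outlines.

```bash
cat > h.py <<'E'
import numpy as np, cv2
from rig import *
from scipy.optimize import minimize
from scipy.spatial.transform import Rotation as Ro
def proj_fn(cam,obs=None):
    k=get_calibration(cam)
    if cam!="wrist":
        R=np.array(k["R"]);t=np.array(k["t"])
        def f(X):
            c=X@R.T+t; return np.c_[k["fx"]*c[:,0]/c[:,2]+k["cx"],k["fy"]*c[:,1]/c[:,2]+k["cy"]]
    else:
        T=np.eye(4);T[:3,:3]=Ro.from_quat(obs["tool_rot"]).as_matrix();T[:3,3]=obs["position"]
        W=np.linalg.inv(T@np.array(k["T_tool_cam"]))
        def f(X):
            c=X@W[:3,:3].T+W[:3,3]; r=np.hypot(c[:,0],c[:,1]); s=np.arctan2(r,c[:,2])/np.maximum(r,1e-9)
            return np.c_[k["fx"]*c[:,0]*s+k["cx"],k["fy"]*c[:,1]*s+k["cy"]]
    return f
def snap(cam):
    o=get_obs(); im=camera(cam); return im,proj_fn(cam,o)
def circ(x,y,r,z,n=180):
    a=np.arange(n)*2*np.pi/n; return np.c_[x+r*np.cos(a),y+r*np.sin(a),np.full(n,z)]
def tinpts(x,y,th,z=.024):
    q=[]
    for cx,cy,a0 in [(.024,.039,0),(-.024,.039,90),(-.024,-.039,180),(.024,-.039,270)]:
        a=np.radians(a0+np.arange(0,91,10)); q.append(np.c_[cx+.014*np.cos(a),cy+.014*np.sin(a)])
    q=np.vstack(q); q=np.vstack([q,q[:1]]); d=np.r_[0,np.cumsum(np.hypot(*np.diff(q,axis=0).T))]
    s=np.linspace(0,d[-1],160,endpoint=False); q=np.c_[np.interp(s,d,q[:,0]),np.interp(s,d,q[:,1])]
    c,n=np.cos(th),np.sin(th); return np.c_[x+c*q[:,0]-n*q[:,1],y+n*q[:,0]+c*q[:,1],np.full(len(q),z)]
def gappts(x,y,th):  # th: direction of gap x axis
    c,s=np.cos(th)*.112,np.sin(th)*.112
    return np.vstack([circ(x-c,y-s,.07,.047),circ(x+c,y+s,.07,.045)])
def matpts(x,y): return circ(x,y,.095,.001)
def fit(im,pf,model,p0,rng,sig=1.2,up=1):
    g=cv2.GaussianBlur(im.astype(np.float32),(0,0),sig)
    m=sum(np.hypot(cv2.Sobel(g[:,:,i],-1,1,0),cv2.Sobel(g[:,:,i],-1,0,1)) for i in range(3))
    m=np.minimum(m,np.percentile(m,93)).astype(np.float32)
    def cost(p):
        u=pf(model(*p)).astype(np.float32); v=cv2.remap(m,u[:,0],u[:,1],cv2.INTER_LINEAR)
        return -float(np.sqrt(np.maximum(v,0)).mean())
    p0=np.array(p0,float); rng=np.array(rng); gr=np.linspace(-1,1,9)
    G=np.array(np.meshgrid(*[gr]*len(p0))).reshape(len(p0),-1).T
    C=[cost(p0+e*rng) for e in G]; best=None
    for i in np.argsort(C)[:4]:
        b=p0+G[i]*rng; S=np.vstack([b]+[b+np.eye(len(p0))[j]*rng[j]*.15 for j in range(len(p0))])
        r=minimize(cost,b,method="Nelder-Mead",options=dict(initial_simplex=S,xatol=1e-5,fatol=1e-4))
        if best is None or r.fun<best.fun: best=r
    return best.x,-best.fun
def draw(im,pf,P,col=(0,255,0)):
    for u in np.round(pf(P)).astype(int): cv2.circle(im,tuple(int(v) for v in u),0,col,-1)
E
python3 - <<'E'
from h import *
for c in ["top","scene"]:
    im=cv2.imread(f"pics/{c}0.png")[:,:,::-1].copy(); pf=proj_fn(c); out=im.copy()
    for n,m,p,r in [("gap",gappts,[.53,.017,0],[.02,.015,.1]),("tin",tinpts,[.52,.21,0],[.015,.015,.4]),("mat",matpts,[.544,-.187],[.015,.015])]:
        x,s=fit(im,pf,m,p,r); print(c,n,np.round(x,4),round(s,2)); draw(out,pf,m(*x),(0,0,255) if n!="mat" else (0,255,0))
    y,x=(110,150) if c=="top" else (90,120)
    cv2.imwrite(f"pics/{c}fit.png",cv2.resize(out[y:y+200,x:x+266,::-1],None,fx=3,fy=3,interpolation=cv2.INTER_NEAREST))
E
```

```text
top gap [0.5276 0.0203 0.0057] 20.89
top tin [ 0.5156  0.2005 -0.092 ] 20.49
top mat [ 0.5449 -0.1883] 19.4
scene gap [0.5285 0.0165 0.0114] 20.3
scene tin [ 0.5166  0.2162 -0.0958] 21.96
scene mat [ 0.5451 -0.1897] 19.47
```

View pics/topfit.png

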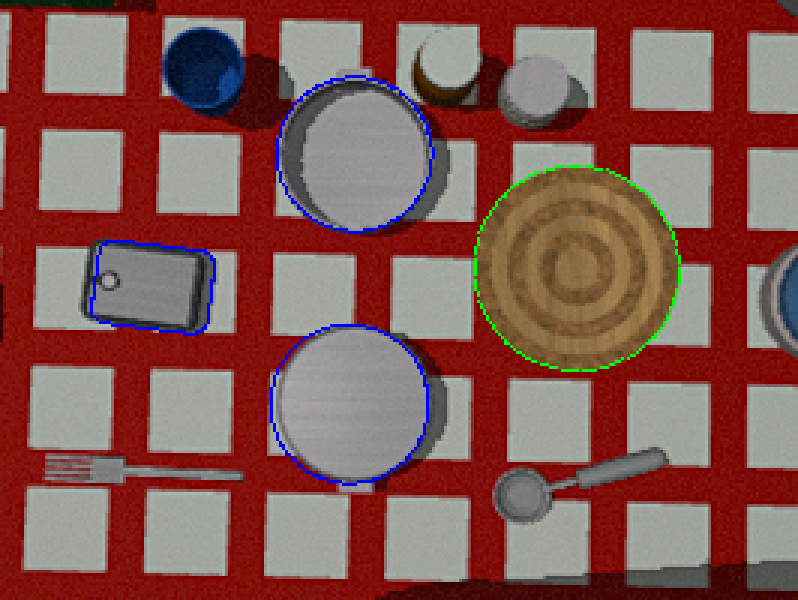

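Outlines of the bowls and mat fit well. In the top view the tin fit slid onto the shadow, so I take the scene fit, about (0.516, 0.212), yaw -0.094.

Plan:
1. Push flat on the tin's robot-side long side to square it on the gap line.
2. Push its end through the gap.
3. Nudge it sideways onto the mat centre.

I now travel over, turning the jaws along y.

```bash
python3 -m jog '[{"grip":123,"travel":[4,4.5,0],"twist":-7.7},{"grip":123,"travel":[4,4.5,0],"twist":-7.7},{"grip":123,"travel":[4,4.5,0],"twist":-7.7},{"grip":123,"travel":[4,4.5,0],"twist":0},{"grip":123,"travel":[2,4.5,0],"twist":0},{"grip":123,"travel":[0,5,0],"twist":0},{"grip":123,"travel":[0,5,0],"twist":0},{"grip":123,"travel":[0,5,0],"twist":0}]' 10 && python3 -m jog '[{"grip":123,"travel":[0,5,0],"twist":0},{"grip":123,"travel":[0,5,0],"twist":0},{"grip":123,"travel":[0,5,0],"twist":0},{"grip":123,"travel":[0,5,0],"twist":0},{"grip":123,"travel":[0,5,0],"twist":0},{"grip":123,"travel":[0,5,0],"twist":0},{"grip":123,"travel":[0,3,0],"twist":0},{"grip":123,"travel":[0,0,0],"twist":0}]'
python3 - <<'E'
from h import *
im,pf=snap("wrist"); o=get_obs(); print(np.round(o["position"],4),np.round(o["tool_rot"],4),o["grip_width"],o["time"])
out=im.copy()
for n,m,p,r in [("gap",gappts,[.528,.018,.008],[.012,.012,.05]),("tin",tinpts,[.516,.212,-.094],[.012,.012,.1])]:
    x,s=fit(im,pf,m,p,r); print(n,np.round(x,4),round(s,2)); draw(out,pf,m(*x),(0,0,255))
cv2.imwrite("pics/w1.png",cv2.resize(out[:,:,::-1],None,fx=1.5,fy=1.5))
E
```

```text
time: 1.8
position: [0.4036, -0.2261, 0.2446]
tool_rot: [1.0, 0.005, 0.0, 0.0]
ft_force: [0.1, -0.5, 0.3]
grip_width: 0.0458
time: 2.6
position: [0.4031, 0.1051, 0.2448]
tool_rot: [1.0, 0.008, 0.0, -0.0]
ft_force: [-0.0, -0.7, -0.4]
grip_width: 0.0448
[0.4034 0.1034 0.2447] [1.0e+00 7.1e-03 3.0e-04 1.0e-04] 0.04478060782710837 2.65
gap [0.5298 0.0198 0.0125] 14.7
tin [ 0.5172  0.2095 -0.1072] 23.96
```

View pics/w1.png

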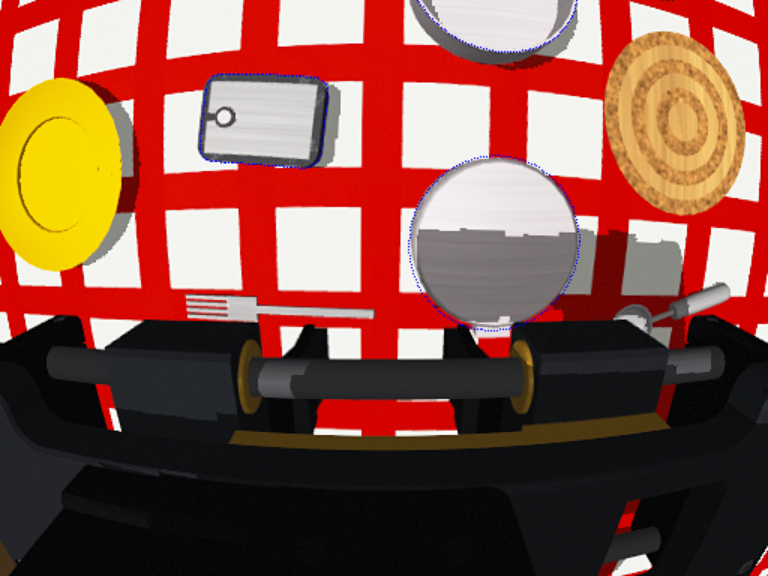

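The wrist view shows the tin at about (265,120) with its outline fitting exactly: (0.517, 0.2095), yaw -0.107. The bowls agree with the other views, giving a gap of about (0.5285, 0.019), yaw about 0.01. I go down on the robot side of the tin.

```bash
python3 -m jog '[{"grip":123,"travel":[2,3.6,0],"twist":-0.2},{"grip":123,"travel":[2,3.6,-2],"twist":0},{"grip":123,"travel":[0,3.4,-4],"twist":0},{"grip":123,"travel":[0,0,-4],"twist":0},{"grip":123,"travel":[0,0,-4],"twist":0},{"grip":123,"travel":[0,0,-4],"twist":0},{"grip":123,"travel":[0,0,-2.5],"twist":0},{"grip":123,"travel":[0,0,0],"twist":0}]'
```

```text
time: 3.45
position: [0.4422, 0.2044, 0.0385]
tool_rot: [1.0, 0.002, -0.003, 0.001]
ft_force: [-0.6, 0.5, -0.4]
grip_width: 0.0447
```

```bash
python3 -m jog '[{"grip":123,"travel":[0,0.5,-1],"twist":0.4},{"grip":123,"travel":[0.7,0,0],"twist":0},{"grip":123,"travel":[0.5,0,0],"twist":0},{"grip":123,"travel":[0.4,0,0],"twist":0},{"grip":123,"travel":[0.3,0,0],"twist":0},{"grip":123,"travel":[0.3,0,0],"twist":0},{"grip":123,"travel":[0.2,0,0],"twist":0},{"grip":123,"travel":[0,0,0],"twist":0}]'
cat > m.py <<'E'
from h import *
import sys
cams=sys.argv[1].split(","); p=[float(v) for v in sys.argv[2].split(",")]; name=sys.argv[3] if len(sys.argv)>3 else None
o=get_obs(); R=Ro.from_quat(o["tool_rot"]).as_matrix()
print(np.round(o["position"],4),"yaw",round(np.arctan2(R[1,0],R[0,0]),4),"f",np.round(o["ft_force"],1),"t",o["time"])
for c in cams:
    im,pf=snap(c); out=im.copy()
    for n,m,q,r in [("gap",gappts,[.5285,.019,.010],[.008,.008,.03]),("mat",matpts,[.545,-.189],[.01,.01]),("tin",tinpts,p,[.012,.012,.1])]:
        x,s=fit(im,pf,m,q,r); print(c,n,np.round(x,4),round(s,2)); draw(out,pf,m(*x),(0,0,255) if n!="mat" else (0,255,0))
    if name:
        u=pf(np.array([[p[0],p[1],.02]]))[0]; x0=int(np.clip(u[0]-100,0,312)); y0=int(np.clip(u[1]-75,0,234))
        cv2.imwrite(f"pics/{name}_{c}.png",cv2.resize(out[y0:y0+150,x0:x0+200,::-1],None,fx=3,fy=3,interpolation=cv2.INTER_NEAREST))
E
python3 m.py wrist,scene .52,.21,-.05
```

```text
time: 4.25
position: [0.4677, 0.2114, 0.0315]
tool_rot: [1.0, 0.007, -0.0, -0.0]
ft_force: [-0.1, -0.9, 0.5]
grip_width: 0.0449
[0.4677 0.2114 0.0315] yaw 0.0131 f [-0.1 -0.9  0.5] t 4.25
wrist gap [ 0.5313  0.0339 -0.0934] 2.73
wrist mat [ 0.535 -0.199] 0.0
wrist tin [ 0.5191  0.2123 -0.0872] 18.93
scene gap [ 0.5285  0.0175 -0.0009] 18.77
scene mat [ 0.5449 -0.1896] 20.11
scene tin [ 0.5333  0.2148 -0.061 ] 21.66
```

```bash
python3 -m jog '[{"grip":123,"travel":[0,0,-0.3],"twist":-0.2},{"grip":123,"travel":[0.2,0,0],"twist":0},{"grip":123,"travel":[0.2,0,0],"twist":0},{"grip":123,"travel":[0.2,0,0],"twist":0},{"grip":123,"travel":[0.2,0,0],"twist":0},{"grip":123,"travel":[0.2,0,0],"twist":0},{"grip":123,"travel":[0,0,0],"twist":0}]'; python3 m.py wrist .523,.21,-.03 c1
```

```text
time: 5.05
position: [0.4783, 0.2114, 0.0285]
tool_rot: [1.0, 0.005, 0.0, -0.0]
ft_force: [0.1, -0.5, -0.1]
grip_width: 0.0449
[0.4783 0.2114 0.0285] yaw 0.0095 f [ 0.1 -0.5 -0.1] t 5.05
wrist gap [ 0.5346  0.028  -0.0287] 2.04
wrist mat [ 0.535 -0.199] 0.0
wrist tin [ 0.5268  0.2154 -0.0075] 18.81
```

View pics/c1_wrist.png

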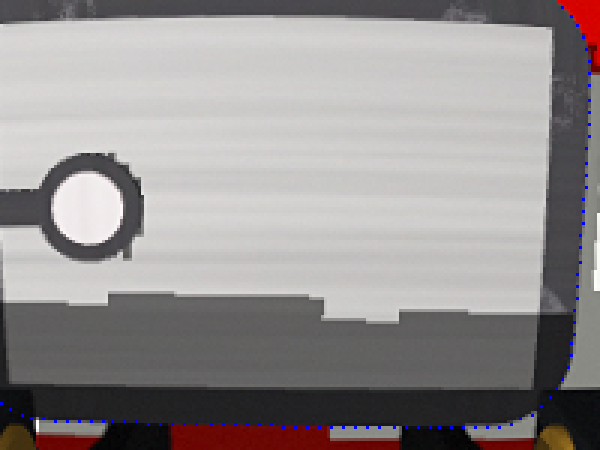

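The close view shows the tin lying against both fingertips, nearly square at (0.527, 0.215). I back off, rise and look again with the bowls in view.

```bash
python3 -m jog '[{"grip":123,"travel":[-1,0,0],"twist":0},{"grip":123,"travel":[-3,0,1],"twist":0},{"grip":202,"travel":[-2,0,4],"twist":0},{"grip":202,"travel":[-1,-2,4],"twist":0},{"grip":202,"travel":[0,-4,4],"twist":0},{"grip":202,"travel":[0,-2,4],"twist":0},{"grip":202,"travel":[0,0,0],"twist":0},{"grip":202,"travel":[0,0,0],"twist":0}]'; python3 m.py wrist,top,scene .527,.213,0
```

```text
time: 5.9
position: [0.4073, 0.1359, 0.1945]
tool_rot: [1.0, 0.004, 0.001, -0.0]
ft_force: [-0.6, 0.2, -0.4]
grip_width: 0.0188
[0.4073 0.1359 0.1945] yaw 0.0085 f [-0.6  0.2 -0.4] t 5.9
wrist gap [0.5303 0.0233 0.0091] 11.61
wrist mat [ 0.5455 -0.1872] 15.74
wrist tin [ 0.5259  0.2134 -0.0029] 23.37
top gap [0.5276 0.0179 0.0266] 19.74
top mat [ 0.5449 -0.1883] 20.02
top tin [0.5238 0.2037 0.0258] 21.67
scene gap [0.5286 0.0168 0.0055] 20.08
scene mat [ 0.5449 -0.1897] 19.87
scene tin [ 0.5249  0.2122 -0.0054] 22.53
```

```bash
python3 -m jog '[{"grip":202,"travel":[2,2,0],"twist":8.5},{"grip":202,"travel":[2,3,0],"twist":8.5},{"grip":202,"travel":[2,3,0],"twist":8.5},{"grip":202,"travel":[2,3,0],"twist":8.5},{"grip":202,"travel":[2,3,0],"twist":8.5},{"grip":202,"travel":[1.8,2.4,0],"twist":8.5},{"grip":202,"travel":[0,0,0],"twist":8.5},{"grip":202,"travel":[0,0,0],"twist":8.5}]' && python3 -m jog '[{"grip":202,"travel":[0,0,-2],"twist":8.5},{"grip":202,"travel":[0,0,-3],"twist":8.5},{"grip":202,"travel":[0,0,-3],"twist":5.1},{"grip":202,"travel":[0,0,-3],"twist":0},{"grip":202,"travel":[0,0,-2],"twist":0},{"grip":202,"travel":[0,0,0],"twist":0}]'; python3 m.py scene .525,.212,0
```

```text
time: 6.85
position: [0.5246, 0.3016, 0.1909]
tool_rot: [0.824, 0.567, -0.002, -0.001]
ft_force: [-0.4, -0.8, 0.1]
grip_width: 0.0181
time: 7.45
position: [0.5217, 0.2995, 0.0586]
tool_rot: [0.703, 0.712, -0.005, -0.002]
ft_force: [-0.7, -0.2, 0.5]
grip_width: 0.0179
[0.5217 0.2995 0.0586] yaw 1.5833 f [-0.7 -0.2  0.5] t 7.45
scene gap [0.5286 0.0168 0.0077] 19.34
scene mat [ 0.5449 -0.1897] 20.25
scene tin [ 0.5249  0.2108 -0.0081] 15.28
```

```bash
python3 -m jog '[{"grip":202,"travel":[0.3,0,-1.5],"twist":-0.1},{"grip":202,"travel":[0,0,-1.5],"twist":0},{"grip":202,"travel":[0,-0.5,0],"twist":0},{"grip":202,"travel":[0,-0.5,0],"twist":0},{"grip":202,"travel":[0,0,0],"twist":0}]'; python3 -c "
from rig import *;o=get_obs();print(o['position'],o['tool_rot'],o['grip_width'])"
```

```text
time: 8.0
position: [0.5289, 0.2892, 0.0342]
tool_rot: [0.704, 0.71, 0.0, 0.0]
ft_force: [0.4, 0.4, -0.5]
grip_width: 0.0179
[0.52885717 0.28924796 0.0342402 ] [7.04022143e-01 7.10178005e-01 8.54878899e-05 1.22302188e-04] 0.017922417545471678
```

```bash
python3 -m jog '[{"grip":202,"travel":[-0.3,0,-0.5],"twist":0},{"grip":202,"travel":[0,-0.5,0],"twist":0},{"grip":202,"travel":[0,-0.5,0],"twist":0},{"grip":202,"travel":[0,-0.4,0],"twist":0},{"grip":202,"travel":[0,-0.5,0],"twist":0},{"grip":202,"travel":[0,-0.5,0],"twist":0},{"grip":202,"travel":[0.05,-0.5,0],"twist":0},{"grip":202,"travel":[0,-0.5,0],"twist":0}]' && python3 -m jog '[{"grip":202,"travel":[0,-0.6,0],"twist":0},{"grip":202,"travel":[0,-0.6,0],"twist":0},{"grip":202,"travel":[0,-0.6,0],"twist":0},{"grip":202,"travel":[0,-0.6,0],"twist":0},{"grip":202,"travel":[0.05,-0.6,0],"twist":0},{"grip":202,"travel":[0,-0.6,0],"twist":0},{"grip":202,"travel":[0,-0.4,0],"twist":0},{"grip":202,"travel":[0,0,0],"twist":0}]'; python3 m.py scene,top .526,.16,0 d
```

```text
time: 8.8
position: [0.5264, 0.2557, 0.0289]
tool_rot: [0.704, 0.71, 0.0, 0.0]
ft_force: [0.7, 0.4, 1.4]
grip_width: 0.0178
time: 9.6
position: [0.5265, 0.2153, 0.0287]
tool_rot: [0.704, 0.71, -0.0, -0.0]
ft_force: [-0.3, 0.0, 0.0]
grip_width: 0.0177
[0.5265 0.2153 0.0287] yaw 1.5799 f [-0.3  0.   0. ] t 9.6
scene gap [5.284e-01 1.760e-02 4.000e-04] 17.49
scene mat [ 0.545  -0.1896] 20.06
scene tin [ 0.5398  0.1471 -0.0799] 13.82
top gap [0.5276 0.0176 0.029 ] 19.81
top mat [ 0.5449 -0.1883] 20.85
top tin [0.5258 0.1548 0.0282] 17.03
```

View pics/d_scene.png

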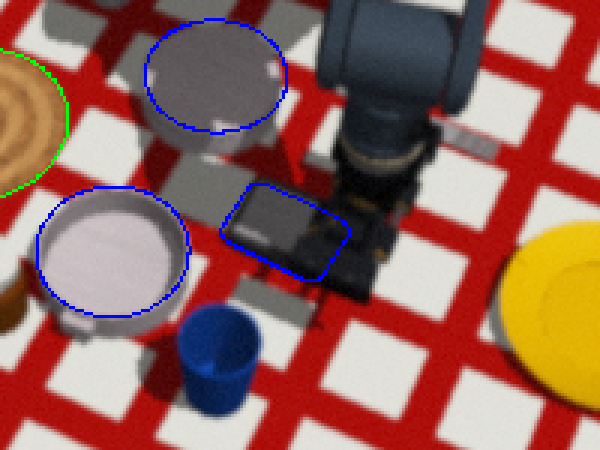

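The fingers occlude the tin in the scene view. I lift, step over towards -y so the wrist camera faces the tin, and measure.

```bash
python3 -m jog '[{"grip":202,"travel":[0,1,0],"twist":0},{"grip":202,"travel":[0,1,3],"twist":0},{"grip":202,"travel":[0,0,5],"twist":0},{"grip":202,"travel":[0,0,5],"twist":0},{"grip":202,"travel":[0,-4,5],"twist":0},{"grip":202,"travel":[0,-5,3],"twist":0},{"grip":202,"travel":[0,-5,0],"twist":0},{"grip":202,"travel":[0,-5,0],"twist":0}]' && python3 -m jog '[{"grip":202,"travel":[0,-4,0],"twist":0},{"grip":202,"travel":[0,0,0],"twist":0},{"grip":202,"travel":[0,0,0],"twist":0}]'; python3 m.py wrist,top .526,.153,0 e
```

```text
time: 10.5
position: [0.5271, 0.0615, 0.2252]
tool_rot: [0.703, 0.711, 0.001, 0.001]
ft_force: [0.7, 0.1, -0.7]
grip_width: 0.0181
time: 10.8
position: [0.5266, 0.0219, 0.2236]
tool_rot: [0.704, 0.71, 0.0, -0.0]
ft_force: [0.5, -0.4, 0.5]
grip_width: 0.0179
[0.5266 0.0219 0.2236] yaw 1.5785 f [ 0.5 -0.4  0.5] t 10.8
wrist gap [0.5279 0.0164 0.0411] 16.87
wrist mat [ 0.529  -0.1948] 6.59
wrist tin [0.5286 0.1514 0.0075] 24.55
top gap [0.5275 0.0109 0.0839] 14.4
top mat [ 0.5449 -0.1887] 18.89
top tin [ 0.523   0.1419 -0.0496] 20.22
```

View pics/e_wrist.png

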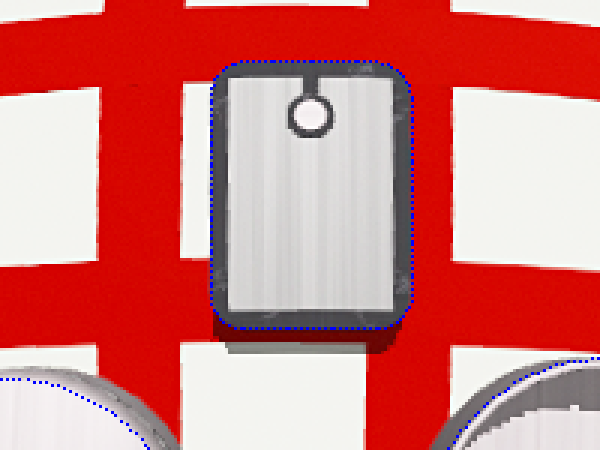

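```bash
python3 - <<'E'
from h import *
im,pf=snap("wrist"); out=im.copy()
for n,x0,z in [("near",.4173,.047),("far",.641,.045)]:
    for lab,m in [("rim",lambda x,y:circ(x,y,.07,z)),("base",lambda x,y:circ(x,y,.07,0.0)),("both",lambda x,y:np.vstack([circ(x,y,.07,z),circ(x,y,.07,0)]))]:
        def mm(x,y,m=m):
            P=m(x,y); s=(P[:,0]-x)*(1 if n=="near" else -1)
            return P[s>-.02]
        x,s=fit(im,pf,mm,[x0,.018],[.012,.015]); print(n,lab,np.round(x,4),round(s,2))
for P,c in [(gappts(.5285,.018,.009),(0,0,255)),(gappts(.5300,.018,.009),(0,160,0))]: draw(out,pf,P,c)
draw(out,pf,circ(.4180,.017,.07,0),(0,160,0));draw(out,pf,circ(.642,.019,.07,0),(0,160,0))
cv2.imwrite("pics/w2.png",cv2.resize(out[:,:,::-1],None,fx=1.55,fy=1.55))
E
```

```text
near rim [0.4208 0.023 ] 17.54
near base [0.4157 0.0158] 18.44
near both [0.4148 0.0158] 16.5
far rim [0.6413 0.0222] 18.3
far base [0.6431 0.0228] 18.73
far both [0.6419 0.0223] 18.24
```

View pics/w2.png

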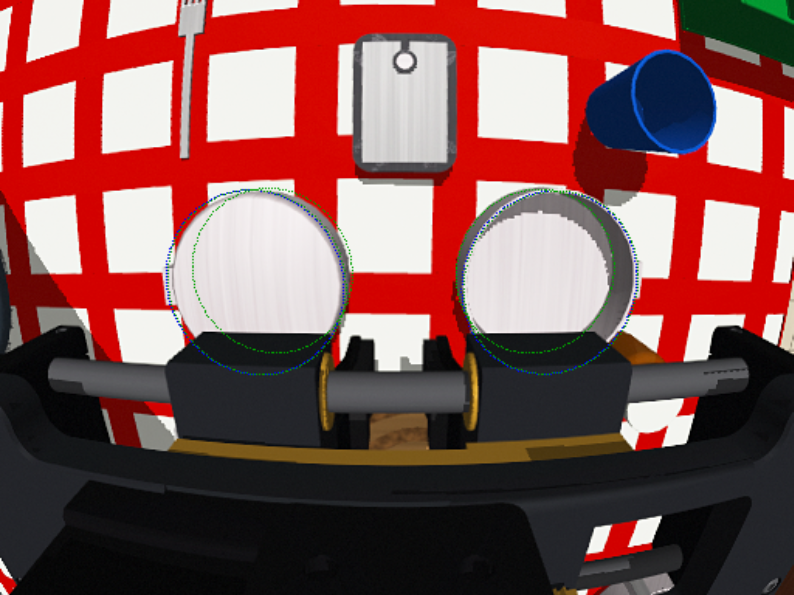

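The wrist view shows the tin at (405,105), square between the bowls at (260,280) and (548,280). Bowl edges in this view put the gap line at x about 0.5295, and the tin is on it to within about 1 mm. I return behind the tin and push on.

```bash
python3 -m jog '[{"grip":202,"travel":[0,4,0],"twist":0},{"grip":202,"travel":[0,5,0],"twist":0},{"grip":202,"travel":[0,5,0],"twist":0},{"grip":202,"travel":[0.1,5,0],"twist":0},{"grip":202,"travel":[0,2.2,-1],"twist":0},{"grip":202,"travel":[0,0,-5],"twist":0},{"grip":202,"travel":[0,0,-5],"twist":0},{"grip":202,"travel":[0,0,-4],"twist":0}]' && python3 -m jog '[{"grip":202,"travel":[0,0,-2],"twist":0},{"grip":202,"travel":[0,0,-1],"twist":0},{"grip":202,"travel":[0,0,0],"twist":0}]'; python3 -c "
from rig import *;o=get_obs();print(o['position'],o['tool_rot'],o['grip_width'])"
```

```text
time: 11.75
position: [0.5259, 0.2362, 0.0714]
tool_rot: [0.702, 0.712, -0.001, -0.0]
ft_force: [0.9, -0.2, 0.5]
grip_width: 0.0184
time: 12.05
position: [0.5264, 0.2349, 0.0423]
tool_rot: [0.703, 0.711, -0.001, -0.001]
ft_force: [0.1, 0.0, -0.1]
grip_width: 0.0183
[0.52643661 0.23493379 0.04231852] [ 0.7030351   0.71115388 -0.00111135 -0.00075431] 0.01834561033828938
```

```bash
python3 -m jog '[{"grip":202,"travel":[0.15,0,-0.8],"twist":0},{"grip":202,"travel":[0,0,-0.6],"twist":0},{"grip":202,"travel":[0,-0.6,0],"twist":0},{"grip":202,"travel":[0,-0.6,0],"twist":0},{"grip":202,"travel":[0,-0.5,0],"twist":0},{"grip":202,"travel":[0,-0.6,0],"twist":0},{"grip":202,"travel":[0,-0.7,0],"twist":0},{"grip":202,"travel":[0.03,-0.7,0],"twist":0}]' && python3 -m jog '[{"grip":202,"travel":[0,-0.7,0],"twist":0},{"grip":202,"travel":[0,-0.7,0],"twist":0},{"grip":202,"travel":[0.03,-0.7,0],"twist":0},{"grip":202,"travel":[0,-0.7,0],"twist":0},{"grip":202,"travel":[0,-0.7,0],"twist":0},{"grip":202,"travel":[0,-0.7,0],"twist":0},{"grip":202,"travel":[0,-0.4,0],"twist":0},{"grip":202,"travel":[0,0,0],"twist":0}]';python3 -c "
from rig import *;o=get_obs();print(o['position'],o['tool_rot'],o['grip_width'])"
```

```text
time: 12.85
position: [0.5296, 0.1964, 0.0299]
tool_rot: [0.704, 0.71, 0.0, 0.0]
ft_force: [-0.4, 1.6, 1.5]
grip_width: 0.0179
time: 13.65
position: [0.5296, 0.1502, 0.0295]
tool_rot: [0.704, 0.71, -0.0, -0.0]
ft_force: [-0.4, -0.5, -0.4]
grip_width: 0.0179
[0.52962144 0.15015265 0.02947247] [ 7.03910066e-01  7.10289045e-01 -2.95444086e-04 -5.97316428e-05] 0.01786068409395011
```

```bash
python3 -m jog '[{"grip":202,"travel":[0,1,0],"twist":0},{"grip":202,"travel":[0,1,3],"twist":0},{"grip":202,"travel":[0,0,5],"twist":0},{"grip":202,"travel":[0,0,5],"twist":0},{"grip":202,"travel":[0,-4,5],"twist":0},{"grip":202,"travel":[0,-5,3],"twist":0},{"grip":202,"travel":[0,-5,0],"twist":0},{"grip":202,"travel":[0,-5,0],"twist":0}]' && python3 -m jog '[{"grip":202,"travel":[0,-4,0],"twist":0},{"grip":202,"travel":[0,0,0],"twist":0},{"grip":202,"travel":[0,0,0],"twist":0}]'; python3 m.py wrist .529,.086,0.008 f; python3 - <<'E'
from h import *
im,pf=snap("wrist")
for n,x0,z in [("near",.4173,.047),("far",.641,.045)]:
    for lab,m in [("rim",lambda x,y:circ(x,y,.07,z)),("base",lambda x,y:circ(x,y,.07,0.0))]:
        def mm(x,y,m=m):
            P=m(x,y); s=(P[:,0]-x)*(1 if n=="near" else -1)
            return P[s>0]
        x,s=fit(im,pf,mm,[x0,.018],[.008,.01]); print(n,lab,np.round(x,4),round(s,2))
E
```

```text
time: 14.45
position: [0.5302, -0.0036, 0.2259]
tool_rot: [0.703, 0.711, 0.001, 0.001]
ft_force: [1.2, -0.3, -0.4]
grip_width: 0.0181
time: 14.75
position: [0.5296, -0.0432, 0.2242]
tool_rot: [0.704, 0.71, 0.0, -0.0]
ft_force: [-0.9, 1.2, -0.1]
grip_width: 0.0184
[ 0.5296 -0.0432  0.2242] yaw 1.5787 f [-0.9  1.2 -0.1] t 14.75
wrist gap [0.5275 0.0204 0.0112] 20.86
wrist mat [ 0.5508 -0.1866] 9.65
wrist tin [0.5283 0.0855 0.0059] 24.62
near rim [0.4141 0.0189] 23.06
near base [0.4166 0.0145] 22.86
far rim [0.6415 0.0211] 23.37
far base [0.6462 0.0226] 22.61
```

View pics/f_wrist.png

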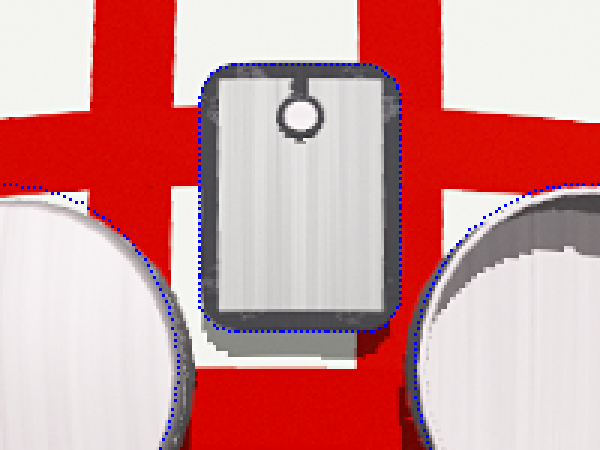

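The tin is at (301,195), with about equal clearance to both bowl walls. It sits at (0.5283, 0.0855), yaw 0.006, and the line at that point is at x about 0.5284. I carry on through the gap.

```bash
python3 -m jog '[{"grip":202,"travel":[0,4,0],"twist":0},{"grip":202,"travel":[0,5,0],"twist":0},{"grip":202,"travel":[0,5,0],"twist":0},{"grip":202,"travel":[0,5,0],"twist":0},{"grip":202,"travel":[0,2.2,-1],"twist":0},{"grip":202,"travel":[0,0,-5],"twist":0},{"grip":202,"travel":[0,0,-5],"twist":0},{"grip":202,"travel":[0,0,-4],"twist":0}]' && python3 -m jog '[{"grip":202,"travel":[0,0,-2.5],"twist":0},{"grip":202,"travel":[0,0,-1],"twist":0},{"grip":202,"travel":[0,0,0],"twist":0},{"grip":202,"travel":[0,0,0],"twist":0}]'; python3 -c "
from rig import *;o=get_obs();print(o['position'],o['tool_rot'],o['grip_width'])"
```

```text
time: 15.65
position: [0.528, 0.1714, 0.0723]
tool_rot: [0.702, 0.712, -0.0, -0.001]
ft_force: [-0.2, -0.3, 0.4]
grip_width: 0.0183
time: 16.05
position: [0.5303, 0.1697, 0.0403]
tool_rot: [0.703, 0.711, 0.001, 0.001]
ft_force: [-0.1, 0.0, -0.2]
grip_width: 0.018
[0.53031473 0.16973149 0.04029636] [7.03255033e-01 7.10937090e-01 7.23386678e-04 5.37300799e-04] 0.018018516610026618
```

```bash
python3 -m jog '[{"grip":202,"travel":[-0.15,0,-0.6],"twist":0},{"grip":202,"travel":[0,0,-0.5],"twist":0},{"grip":202,"travel":[0,-0.7,0],"twist":0},{"grip":202,"travel":[0,-0.7,0],"twist":0},{"grip":202,"travel":[0,-0.5,0],"twist":0},{"grip":202,"travel":[0,-0.6,0],"twist":0},{"grip":202,"travel":[0.03,-0.7,0],"twist":0},{"grip":202,"travel":[0,-0.7,0],"twist":0}]' && python3 -m jog '[{"grip":202,"travel":[0,-0.7,0],"twist":0},{"grip":202,"travel":[0.03,-0.7,0],"twist":0},{"grip":202,"travel":[0,-0.7,0],"twist":0},{"grip":202,"travel":[0,-0.7,0],"twist":0},{"grip":202,"travel":[0,-0.7,0],"twist":0},{"grip":202,"travel":[0.03,-0.7,0],"twist":0},{"grip":202,"travel":[0,-0.7,0],"twist":0},{"grip":202,"travel":[0,-0.7,0],"twist":0}]'
```

```text
time: 16.85
position: [0.5288, 0.1292, 0.0285]
tool_rot: [0.704, 0.71, 0.0, 0.0]
ft_force: [1.0, 1.4, 0.9]
grip_width: 0.0185
time: 17.65
position: [0.5291, 0.0732, 0.0283]
tool_rot: [0.704, 0.711, -0.0, -0.0]
ft_force: [-0.3, 0.6, 0.6]
grip_width: 0.0179
```

Forces are only noise. The tin is now in the narrow place, so I continue.

```bash
R='x'; python3 -m jog '[{"grip":202,"travel":[0,-0.8,0],"twist":0},{"grip":202,"travel":[0.03,-0.8,0],"twist":0},{"grip":202,"travel":[0,-0.8,0],"twist":0},{"grip":202,"travel":[0,-0.8,0],"twist":0},{"grip":202,"travel":[0.03,-0.8,0],"twist":0},{"grip":202,"travel":[0,-0.8,0],"twist":0},{"grip":202,"travel":[0,-0.8,0],"twist":0},{"grip":202,"travel":[0,-0.8,0],"twist":0}]' && python3 -m jog '[{"grip":202,"travel":[0,-0.8,0],"twist":0},{"grip":202,"travel":[0.03,-0.8,0],"twist":0},{"grip":202,"travel":[0,-0.8,0],"twist":0},{"grip":202,"travel":[0,-0.8,0],"twist":0},{"grip":202,"travel":[0.03,-0.8,0],"twist":0},{"grip":202,"travel":[0,-0.8,0],"twist":0},{"grip":202,"travel":[0,-0.8,0],"twist":0},{"grip":202,"travel":[0,-0.8,0],"twist":0}]' && python3 -m jog '[{"grip":202,"travel":[0,-0.8,0],"twist":0},{"grip":202,"travel":[0.03,-0.8,0],"twist":0},{"grip":202,"travel":[0,-0.8,0],"twist":0},{"grip":202,"travel":[0,-0.8,0],"twist":0},{"grip":202,"travel":[0.03,-0.8,0],"twist":0},{"grip":202,"travel":[0,-0.8,0],"twist":0},{"grip":202,"travel":[0,-0.5,0],"twist":0},{"grip":202,"travel":[0,0,0],"twist":0}]'
```

```text
time: 18.45
position: [0.5296, 0.0091, 0.0283]
tool_rot: [0.704, 0.711, -0.0, -0.0]
ft_force: [0.5, 0.9, 0.3]
grip_width: 0.0181
time: 19.25
position: [0.5303, -0.0549, 0.0283]
tool_rot: [0.704, 0.71, -0.0, -0.0]
ft_force: [0.3, 0.6, -0.4]
grip_width: 0.0179
time: 20.05
position: [0.5312, -0.1082, 0.0284]
tool_rot: [0.704, 0.71, 0.0, 0.0]
ft_force: [-0.4, 0.5, -0.1]
grip_width: 0.0181
```

```bash
python3 -m jog '[{"grip":202,"travel":[0,1,0],"twist":0},{"grip":202,"travel":[0,1,3],"twist":0},{"grip":202,"travel":[0,0,5],"twist":0},{"grip":202,"travel":[0,0,5],"twist":0},{"grip":123,"travel":[-2,0,5],"twist":-8.5},{"grip":123,"travel":[-3,0,0],"twist":-8.5},{"grip":123,"travel":[-3,0,0],"twist":-8.5},{"grip":123,"travel":[-3,-2,0],"twist":-8.5}]' && python3 -m jog '[{"grip":123,"travel":[0,-2,0],"twist":-8.5},{"grip":123,"travel":[0,-2,0],"twist":-8.5},{"grip":123,"travel":[0,-2,0],"twist":-8.5},{"grip":123,"travel":[0,-2,0],"twist":-8.5},{"grip":123,"travel":[0,0,0],"twist":-8.5},{"grip":123,"travel":[0,0,0],"twist":-8.5},{"grip":123,"travel":[0,0,0],"twist":-5},{"grip":123,"travel":[0,0,0],"twist":0}]'; python3 m.py wrist,scene .530,-.172,0.008 g
```

```text
time: 20.85
position: [0.4204, -0.1045, 0.2052]
tool_rot: [0.881, 0.473, 0.0, -0.0]
ft_force: [0.4, 0.1, -0.0]
grip_width: 0.0411
time: 21.65
position: [0.4222, -0.1861, 0.2047]
tool_rot: [1.0, 0.005, -0.0, -0.0]
ft_force: [-0.1, -1.3, -0.5]
grip_width: 0.0454
[ 0.4222 -0.1861  0.2047] yaw 0.0107 f [-0.1 -1.3 -0.5] t 21.65
wrist gap [0.5274 0.0193 0.0153] 14.11
wrist mat [ 0.5456 -0.1878] 19.64
wrist tin [ 0.5306 -0.1786  0.    ] 21.44
scene gap [0.5286 0.0164 0.01  ] 20.54
scene mat [ 0.5445 -0.1898] 19.84
scene tin [ 0.5429 -0.1658 -0.0021] 20.55
```

View pics/g_wrist.png

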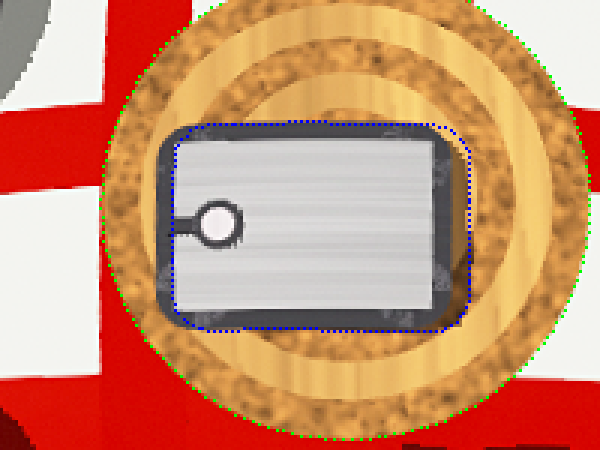

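The wrist picture shows the tin on the mat but high and left of its centre. The tin fit latched onto the shadow: the tin's real left edge is at about 158, so its y is about -0.1725 and its x about 0.5306. The mat is at (0.5453, -0.189). I push from the side by +15 mm in x, then push the end by -16 mm in y.

```bash
python3 -m jog '[{"grip":123,"travel":[1.5,1.3,-3],"twist":0},{"grip":123,"travel":[1.5,0,-4],"twist":0},{"grip":123,"travel":[0,0,-4],"twist":0},{"grip":123,"travel":[0,0,-4],"twist":0},{"grip":123,"travel":[0,0,-2],"twist":0},{"grip":123,"travel":[0,0,0],"twist":0}]'
```

```text
time: 22.35
position: [0.4508, -0.1728, 0.0322]
tool_rot: [1.0, 0.006, -0.003, -0.002]
ft_force: [-0.7, -0.0, 0.0]
grip_width: 0.045
```

```bash
python3 -m jog '[{"grip":123,"travel":[0.8,0,-0.3],"twist":0},{"grip":123,"travel":[0.8,0,0],"twist":0},{"grip":123,"travel":[0.6,0,0],"twist":0},{"grip":123,"travel":[0.4,0,0],"twist":0},{"grip":123,"travel":[0.4,0,0],"twist":0},{"grip":123,"travel":[0.4,0,0],"twist":0},{"grip":123,"travel":[0.4,0,0],"twist":0},{"grip":123,"travel":[0.3,0,0],"twist":0}]' && python3 -m jog '[{"grip":123,"travel":[0,0,0],"twist":0}]'
```

```text
time: 23.15
position: [0.4933, -0.174, 0.0318]
tool_rot: [1.0, 0.005, -0.0, -0.0]
ft_force: [-0.9, 0.1, 1.1]
grip_width: 0.0451
time: 23.25
position: [0.4939, -0.1743, 0.0317]
tool_rot: [1.0, 0.005, 0.0, 0.0]
ft_force: [-0.0, 0.1, -1.1]
grip_width: 0.0448
```

Another 3 mm, then back off, rise and turn for the final end push.

```bash
python3 -m jog '[{"grip":123,"travel":[0.2,0,0],"twist":0},{"grip":123,"travel":[0.1,0,0],"twist":0},{"grip":123,"travel":[0,0,0],"twist":0},{"grip":123,"travel":[-1,0,0],"twist":0},{"grip":123,"travel":[-3,0,1],"twist":0},{"grip":123,"travel":[-2,0,4],"twist":0},{"grip":202,"travel":[-2,0,4],"twist":0},{"grip":202,"travel":[0,0,4],"twist":0}]' && python3 -m jog '[{"grip":202,"travel":[0,0,4],"twist":0},{"grip":202,"travel":[0,0,0],"twist":0},{"grip":202,"travel":[0,0,0],"twist":0}]'; python3 m.py wrist .545,-.174,0.0 i
```

```text
time: 24.05
position: [0.4121, -0.1725, 0.1621]
tool_rot: [1.0, 0.004, -0.003, -0.002]
ft_force: [0.9, 0.2, -0.5]
grip_width: 0.0361
time: 24.35
position: [0.4161, -0.1743, 0.2025]
tool_rot: [1.0, 0.005, 0.001, 0.001]
ft_force: [0.5, -1.0, -0.3]
grip_width: 0.0197
[ 0.4161 -0.1743  0.2025] yaw 0.0094 f [ 0.5 -1.  -0.3] t 24.35
wrist gap [0.5278 0.0196 0.0094] 13.76
wrist mat [ 0.5456 -0.1878] 18.76
wrist tin [ 0.5431 -0.1777  0.0095] 20.65
```

View pics/i_wrist.png

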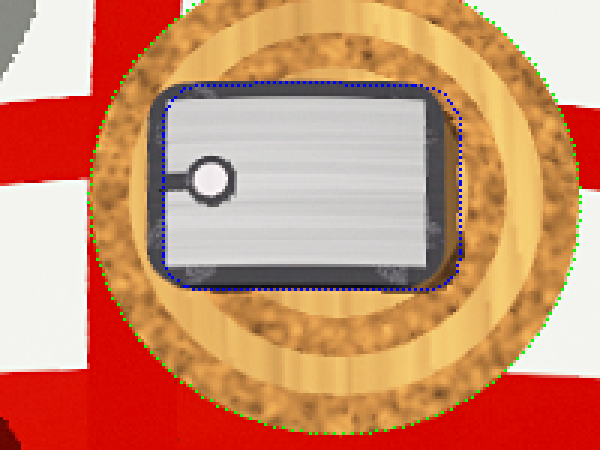

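The tin is aligned. Allowing for the shadow it is at about (0.5435, -0.1725). I now push the end by about 16 mm.

```bash
python3 -m jog '[{"grip":202,"travel":[2,2,0],"twist":8.5},{"grip":202,"travel":[2,2,0],"twist":8.5},{"grip":202,"travel":[2,2,0],"twist":8.5},{"grip":202,"travel":[2,2,0],"twist":8.5},{"grip":202,"travel":[2,1.4,0],"twist":8.5},{"grip":202,"travel":[2,0,0],"twist":8.5},{"grip":202,"travel":[0.8,0,0],"twist":8.5},{"grip":202,"travel":[0,0,0],"twist":8.5}]' && python3 -m jog '[{"grip":202,"travel":[0,0,-3],"twist":8.5},{"grip":202,"travel":[0,0,-4],"twist":8.5},{"grip":202,"travel":[0,0,-4],"twist":5},{"grip":202,"travel":[0,0,-4],"twist":0},{"grip":202,"travel":[0,0,-1.5],"twist":0},{"grip":202,"travel":[0,0,0],"twist":0},{"grip":202,"travel":[0,0,0],"twist":0}]'
```

```text
time: 25.2
position: [0.5445, -0.0797, 0.1991]
tool_rot: [0.824, 0.566, -0.001, -0.001]
ft_force: [0.7, 0.8, -0.2]
grip_width: 0.0183
time: 25.9
position: [0.5432, -0.0798, 0.0353]
tool_rot: [0.704, 0.71, -0.001, -0.002]
ft_force: [-0.2, 0.3, -0.3]
grip_width: 0.0183
```

```bash
python3 -m jog '[{"grip":202,"travel":[0,-0.6,-0.5],"twist":0},{"grip":202,"travel":[0,-0.7,0],"twist":0},{"grip":202,"travel":[0,-0.7,0],"twist":0},{"grip":202,"travel":[0,-0.5,0],"twist":0},{"grip":202,"travel":[0.05,-0.5,0],"twist":0},{"grip":202,"travel":[0.05,-0.5,0],"twist":0},{"grip":202,"travel":[0.05,-0.5,0],"twist":0},{"grip":202,"travel":[0.05,-0.4,0],"twist":0}]' && python3 -m jog '[{"grip":202,"travel":[0,0,0],"twist":0},{"grip":202,"travel":[0,0,0],"twist":0}]'
```

```text
time: 26.7
position: [0.5463, -0.1245, 0.0318]
tool_rot: [0.704, 0.71, 0.0, -0.0]
ft_force: [-0.4, 1.1, 1.5]
grip_width: 0.0183
time: 26.9
position: [0.5464, -0.1244, 0.0317]
tool_rot: [0.704, 0.711, -0.0, 0.0]
ft_force: [0.1, 0.0, 0.5]
grip_width: 0.0178
```

Now I back off, lift clear and turn so the wrist camera can verify.

```bash
python3 -m jog '[{"grip":202,"travel":[0,1,0],"twist":0},{"grip":202,"travel":[0,1,3],"twist":0},{"grip":202,"travel":[0,0,5],"twist":0},{"grip":202,"travel":[0,0,5],"twist":0},{"grip":202,"travel":[-2,0,5],"twist":-8.5},{"grip":202,"travel":[-3,0,0],"twist":-8.5},{"grip":202,"travel":[-3,0,0],"twist":-8.5},{"grip":202,"travel":[-3,-2,0],"twist":-8.5}]' && python3 -m jog '[{"grip":202,"travel":[-2,-2,0],"twist":-8.5},{"grip":202,"travel":[0,-2,0],"twist":-8.5},{"grip":202,"travel":[0,-2,0],"twist":-8.5},{"grip":202,"travel":[0,-2,0],"twist":-8.5},{"grip":202,"travel":[0,0,0],"twist":-8.5},{"grip":202,"travel":[0,0,0],"twist":-8.5},{"grip":202,"travel":[0,0,0],"twist":-5},{"grip":202,"travel":[0,0,0],"twist":0}]'; python3 m.py wrist .546,-.188,0.008 j
python3 - <<'E'
from h import *
camera("scene")
for n in ["tin","cup","plate","fork","spoon","pot","milk_can","pepper_jar"]:
    r=search_frame(n,"scene"); print(n,[(np.round(d["at"],3).tolist(),round(d["p"],2)) for d in r[:1]])
E
```

```text
time: 27.7
position: [0.436, -0.1216, 0.2086]
tool_rot: [0.881, 0.473, -0.0, -0.0]
ft_force: [-0.2, -1.5, -0.2]
grip_width: 0.0181
time: 28.5
position: [0.4177, -0.2034, 0.2081]
tool_rot: [1.0, 0.005, -0.0, -0.0]
ft_force: [-0.1, 0.0, 0.0]
grip_width: 0.0181
[ 0.4177 -0.2034  0.2081] yaw 0.0104 f [-0.1  0.   0. ] t 28.5
wrist gap [0.5288 0.0186 0.0164] 16.03
wrist mat [ 0.5456 -0.1878] 19.14
wrist tin [ 0.5445 -0.1949  0.0065] 21.77
tin [([0.557, -0.179, 0.029], 0.88)]
cup [([0.697, 0.154, 0.061], 0.89)]
plate [([0.482, 0.451, 0.013], 0.68)]
fork [([0.348, 0.242, 0.006], 0.67)]
spoon [([0.355, -0.172, 0.014], 0.53)]
pot [([0.537, -0.391, 0.072], 0.85)]
milk_can [([0.709, -0.126, 0.067], 0.72)]
pepper_jar [([0.737, -0.051, 0.079], 0.86)]
```

View pics/j_wrist.png

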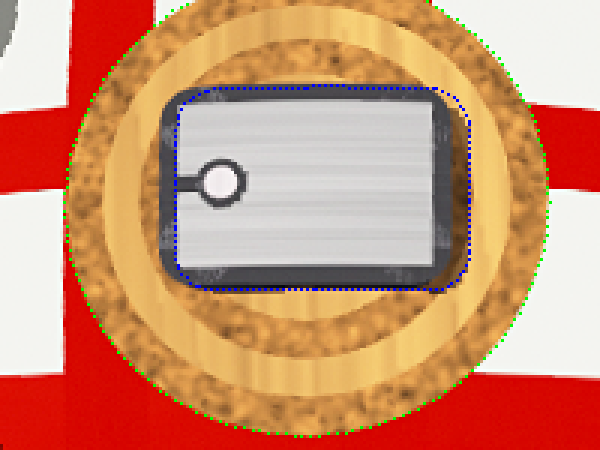

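The tin lies flat on the mat. After the shadow correction it is at (0.5445, -0.189), against a mat centre of (0.5455, -0.188). The hand is clear.

```bash
python3 -c "
from rig import *;print(hand_in())"
```

```text
the job is handed in; nothing more can be done
None
```

The tin went end first through the gap between the bowls and now lies in the middle of the mat. The job was handed in at about 28.7 s, with the hand about 0.19 m above the table.

- **How I pushed it:** I squared the tin with a two-finger push on its long side, then pushed its end through the gap. Before it entered the narrow part I stopped to check that it was centred, to within about 1 mm. On the mat I nudged it sideways about 13 mm, then gave it a last end push of about 16 mm. It was only pushed, with the fingers spread to a fixed width.
- **Final position:** the tin is at about (0.5445, -0.189), against the mat's centre at (0.5455, -0.188), so it is about 1–2 mm off.
- **Contact:** force readings at the end of each move stayed at about 2 N or less, so I saw no sign of touching the bowls.
- **Other things on the table:** the cup, plate, fork, spoon and pot are where they were, within about 3 mm. I have no starting measurement for the milk can and pepper jar, so they were only seen still standing in place.

**Checks that disagreed:**
- The automatic outline of the tin kept catching its shadow in the last views, about 5 mm off along its length. I corrected this from the tin's visible edges in the picture.
- The scene camera's trained network puts the tin about 1 cm away, at (0.557, -0.179). It was similarly off at the start, so I trusted the wrist picture.
- Estimates of the gap's centre line varied by about ±1.5 mm between views.

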